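# Load the polishing arbor

### The arm

A 7-joint arm with a two-finger parallel gripper is mounted at the origin on the work surface. World frame = base frame: x ahead of the robot, y to its left, z up, the work surface at z = 0. Lengths are in m, angles in rad, forces in N, time in s.
With the tool pointing down it reaches from about 0.425 to 0.925 m from the base axis. Payload 6.8 kg.
Tool frame: the origin (TCP) lies on the front face of the gripper's body, between the roots of the fingers; the fingertips stand 73 mm ahead of it and the grasp point (between the pads) lies 54 mm ahead of it (env.nose_length is the distance from the TCP to the fingertips, in m); z points along the fingers, y is the direction in which the jaws open and shut (so a half turn about z gives the same grasp; the last joint's range is limited). The gripper opens to 85 mm and grips with 20 to 120 N. Pads are 22 mm wide; open, the fingers measure 114 mm over their backs; the gripper's body (76 mm by 85 mm) begins 54 mm behind the grasp point. The pads swing forward as they close: fully open they stand 13 mm farther back than shut.
Start: joints at [-0.108, 0.477, 0.022, 1.555, -0.011, 1.109, -0.083], TCP at [0.675, 0, 0.304] pointing down, gripper open.
Joint ranges: [-2.96, 2.96], [-0.34, 2.1], [-1.41, 1.46], [0.24, 2.44], [-1.37, 4.51], [0.17, 1.92], [-2.96, 2.96]. Speed limits (rad/s): [2.39, 2.39, 3.14, 3.14, 3.14, 3.14, 3.14].

### API

Orientations are given as a unit quaternion [w, x, y, z].
In Python, from cell import env, kin, camera, calibration, job gives the robot as it stands. The module is installed in compiled form; this text tells all that it offers. Calls block until the motion is done:
- env.reach(position, orientation): joint-space move of the TCP to a pose.
- env.movel(position, velocity=0.15, rot=None, stop_force=None): straight line of the TCP; rot=None keeps the orientation; velocity is the mean speed in m/s. With stop_force (N) it stops when the force on the tool has changed by that much, and returns True; else False.
- env.goto_joints(angles): joint-space move.
- env.grip(opening, f_grip=None): finger opening in m; f_grip is the grip in N (None keeps the last); returns when the fingers have stopped.
- env.dwell(seconds).
- kin.inverse_kinematics(position, orientation): joint angles nearest the present ones, or None.
- env.get_state(): the state.
- camera(name): name is "scene" or "side" or "wrist"; returns (picture, depth): 400x640x3 uint8, blue, green, red; 400x640 float32, m along the optical axis (not along the pixel's ray), 0 where there is no reading.
- calibration(name): a dict with "fx", "fy", "cx", "cy" (pixels), "k1" (the pictures are not rectified: a ray, as slopes to the right and down, at radius r is drawn at 1 + k1 r^2 times it, then the intrinsics apply), "rvec" (rotation vector, rad) and "tvec" (3), from world to camera coordinates, as OpenCV has them. Camera axes: x right, y down, z forward; pixel columns grow to the right and rows downward; lengths in m; the calibration is good to about 2 mm. A picture is of the moment at which its call begins: read the wrist's pose just before it. calibration takes no time and is no camera call; for the wrist camera it gives the pose at the moment of the call.
A pose or a line that the arm cannot do raises env.PlanningError and nothing moves.
- job.job_done(): hands the job in, once; it reports no verdict.
The state is a dict: "time": time; "qpos": joint angles; "joint_velocities": joint speeds; "joint_torque": joint torques, N m; "tcp_pos": TCP position; "orientation": TCP orientation; "force": force on the tool from outside, world axes, zero at the start; "torque": the same for the moment, N m; "opening": finger opening in m.
Only numpy, scipy, OpenCV 4.12 (cv2) and the standard library are available. Lean on these libraries where they do the work, as an engineer would, in place of code of your own. Each camera call takes 0.05 s, during which the arm holds its last target. There are 200 camera calls.

### The job

Take the arbor by its wooden handle, thread its steel shaft through all three polishing wheels where they stand in the wooden slot rack, lift them off together as a stack on the shaft, and lay the loaded arbor in the two vees of the green stand, handle in the wide vee and shaft tip in the narrow one, with the wheels hanging between. The wheels are soft-faced: feel your way in gently, never ram them, do not touch them with the fingers, and leave the other things on the bench where they are.

Things in the scene. Friction and masses are not known exactly. Their poses are not given: they have to be found in the camera images.
- arbor: The arbor: round wooden handle, 26 mm diameter, and a steel shaft out of its front. Origin on the handle's axis, y axis along it towards the shaft: handle y = -60 to +50 mm, 20 mm diameter shoulder +50 to +58, then the 10 mm shaft to the blunt tip at +171 (last 1.5 mm is 8 mm thick). About 350 g, balanced near y = +22. Lies level in a rest, axis 45 mm above the table. This is the pose of the handle alone.
- arbor_grip (a point): Where to grip the handle from above: on its axis, at the arbor's y = +18 mm. The rest's two vees hold the handle at y = -42 and +42 mm, it is free between y = -36 and +36 mm.
- arbor_pivot (a point): The handle's front end on its axis (arbor's y = +50 mm), where the shaft sits loosely: about this point the shaft is cocked left or right (about z, never up or down) by up to 0.09 rad (5 degrees), so its tip is up to 11 mm off the handle's axis towards +x or -x, differently every time and not shown by any pose. Friction holds the cock; about 0.7 N at the tip shifts it.
- wheel_a: A cork polishing wheel of 70 mm diameter and 14 mm thick with a 13 mm bore through the middle, standing on edge in one of the rack's three slots. Origin at the centre of the bore (35 mm above the slot floor, so 45 mm above the table), bore along its y axis. 40 g (hidden: 0.8 to 1.3 times).
- wheel_b: A grey felt polishing wheel of 70 mm diameter and 14 mm thick with a 13 mm bore through the middle, standing on edge in one of the rack's three slots. Origin at the centre of the bore (35 mm above the slot floor, so 45 mm above the table), bore along its y axis. 40 g (hidden: 0.8 to 1.3 times).
- wheel_c: A cork polishing wheel of 70 mm diameter and 14 mm thick with a 13 mm bore through the middle, standing on edge in one of the rack's three slots. Origin at the centre of the bore (35 mm above the slot floor, so 45 mm above the table), bore along its y axis. 40 g (hidden: 0.8 to 1.3 times).
- rack: Fixed wooden slot rack, 85 (x) by 80 (y) by 50 mm tall, origin under its centre on the table, y axis along the row of wheels. Slots 16.5 mm wide at y = -24, 0, +24 mm, floor at 10 mm; the wheels have 1.5 mm of play sideways (x). Slot walls, 7.5 mm thick at y = -36, -12, 12, 36, stand only at the sides: a channel x = -20 to +20 mm is open end to end and upwards for shaft and shoulder. Wheels come out upwards.
- rack_mouth (a point): Middle of the rack's -y end (the robot's right) at bore height: rack's x = 0, y = -40 mm, 45 mm above the table. The shaft goes in here along the rack's +y.
- stand: Fixed green stand, base 70 (x) by 240 (y) by 12 mm, origin under its centre on the table, with a wide vee (y = -100 mm) and a narrow vee (y = +90 mm). A seated arbor lies level along the stand's y axis, shaft to +y, axis 65 mm above the table, arbor's origin at the stand's y = -60 mm (12 mm either way is fine), wheels hanging between y = 0 and +80 mm.
- wide_vee (a point): The handle's axis when seated in the wide steel vee: stand's y = -100 mm, 65 mm above the table. Vee 10 mm thick along y, arms at 45 degrees, mouth about 46 mm wide, open upwards, top at about 75 mm.
- narrow_vee (a point): The shaft's axis when seated in the narrow steel vee: stand's y = +90 mm, 65 mm above the table. Vee 10 mm thick along y, arms at 45 degrees, mouth about 38 mm wide, open upwards, top at about 80 mm.
- old_wheel: Bystander: small black rubber wheel, 48 mm diameter, 14 mm high, lying flat. Leave alone.
- hammer: Bystander: hammer lying on the bench, about 0.25 m. Leave alone.
- wax: Bystander: reddish block of wax, 60 x 35 x 22 mm. Leave alone.
- glue: Bystander: blue bottle, 54 mm diameter, 130 mm tall. Leave alone.
- polish: Bystander: flat metal polish tin, 80 mm diameter, 30 mm tall. Leave alone.
- brush: Bystander: brush lying on the bench. Leave alone.
- last: Bystander: wooden shoe last, about 250 mm long and 75 mm tall. Leave alone.
Not all that is in view belongs to the job. What is shaped like the stand but purple is not meant.

How it is judged:
On the way, in this order (a step that is already met when the one before it is completed fails the run):
1. the shaft is through all three wheels while they still stand in the rack (x of wheel_a in the frame of arbor between -0.012 and 0.012 m and z of wheel_a in the frame of arbor between -0.012 and 0.012 m and y of wheel_a in the frame of arbor between 0.058 and 0.165 m and height (world z) of each of wheel_a, wheel_b, wheel_c below 0.056 m and horizontal distance between each of wheel_a, wheel_b, wheel_c and rack below 0.04 m and x of wheel_b in the frame of arbor between -0.012 and 0.012 m and z of wheel_b in the frame of arbor between -0.012 and 0.012 m and y of wheel_b in the frame of arbor between 0.058 and 0.165 m and x of wheel_c in the frame of arbor between -0.012 and 0.012 m and z of wheel_c in the frame of arbor between -0.012 and 0.012 m and y of wheel_c in the frame of arbor between 0.058 and 0.165 m), for 0.2 s.
2. all three wheels hang on the shaft, lifted clear of the rack together (x of wheel_a in the frame of arbor between -0.012 and 0.012 m and z of wheel_a in the frame of arbor between -0.012 and 0.012 m and y of wheel_a in the frame of arbor between 0.058 and 0.165 m and height (world z) of each of wheel_a, wheel_b, wheel_c above 0.086 m and x of wheel_b in the frame of arbor between -0.012 and 0.012 m and z of wheel_b in the frame of arbor between -0.012 and 0.012 m and y of wheel_b in the frame of arbor between 0.058 and 0.165 m and x of wheel_c in the frame of arbor between -0.012 and 0.012 m and z of wheel_c in the frame of arbor between -0.012 and 0.012 m and y of wheel_c in the frame of arbor between 0.058 and 0.165 m), for 0.2 s.
At the end, for the whole second after the job is handed in: The arbor lies at rest and released in both vees of the stand: origin within 8 mm sideways, 12 mm lengthwise and 5 mm in height of its seat, aligned with the stand within 0.08 rad; all three wheels hang at rest on the shaft between the two vees (x of arbor in the frame of stand between -0.008 and 0.008 m and y of arbor in the frame of stand between -0.072 and -0.048 m and z of arbor in the frame of stand between 0.06 and 0.07 m and angle between the y axis of arbor and the y axis of stand, either way round below 0.08 rad and linear speed of arbor below 0.02 m/s and x of wheel_a in the frame of arbor between -0.012 and 0.012 m and z of wheel_a in the frame of arbor between -0.012 and 0.012 m and y of wheel_a in the frame of arbor between 0.058 and 0.165 m and z of wheel_a in the frame of stand between 0.054 and 0.07 m and y of wheel_a in the frame of stand between -0.01 and 0.085 m and linear speed of each of wheel_a, wheel_b, wheel_c below 0.05 m/s and x of wheel_b in the frame of arbor between -0.012 and 0.012 m and z of wheel_b in the frame of arbor between -0.012 and 0.012 m and y of wheel_b in the frame of arbor between 0.058 and 0.165 m and z of wheel_b in the frame of stand between 0.054 and 0.07 m and y of wheel_b in the frame of stand between -0.01 and 0.085 m and x of wheel_c in the frame of arbor between -0.012 and 0.012 m and z of wheel_c in the frame of arbor between -0.012 and 0.012 m and y of wheel_c in the frame of arbor between 0.058 and 0.165 m and z of wheel_c in the frame of stand between 0.054 and 0.07 m and y of wheel_c in the frame of stand between -0.01 and 0.085 m); the robot touches nothing.
It fails at once if the arbor presses on a wheel with more than 15 N (contact force between arbor and wheel_a above 15 N or contact force between arbor and wheel_b above 15 N or contact force between arbor and wheel_c above 15 N).
It fails at once if the fingers touch a wheel (contact force between the fingers and wheel_a above 1 N or contact force between the fingers and wheel_b above 1 N or contact force between the fingers and wheel_c above 1 N).
It fails at once if the arbor is pressed on the rack or the stand with more than 25 N (contact force between arbor and rack above 25 N or contact force between arbor and stand above 25 N).
It fails at once if a bystander is shifted by more than 25 mm (distance of any of old_wheel, hammer, wax, glue, polish, brush, last from where it was at the start of the episode above 0.025 m).
It also fails if it takes over 72 s, if anything falls off the work surface, if the arm or the gripper's body presses on something with over 40 N, if the wrist force passes 120 N, or if a joint passes its speed limit or range.

## Working session

There is one attempt and no reset: what is moved stays moved. The work goes in short steps, each a Python script; the robot and the scene stay as the last script left them, time stands still between calls to the robot, and variables do not carry over. Pictures are saved under pics/ and viewed, about 8 in all and at most 12, crops included, and the job is handed in when it is done.

```bash
mkdir -p pics; cat > h.py <<'E'
import numpy as np, cv2
from cell import env, kin, camera, calibration, job
def cal(n):
    c=calibration(n); R,_=cv2.Rodrigues(np.array(c["rvec"],float)); return c,R,np.array(c["tvec"],float).ravel()
def undist(c,uv):
    uv=np.atleast_2d(np.array(uv,float)); d=(uv-[c["cx"],c["cy"]])/[c["fx"],c["fy"]]; s=d.copy()
    for _ in range(20): s=d/(1+c["k1"]*(s**2).sum(1,keepdims=True))
    return s
def cast(C,uv,z):   # pixels -> points on plane z
    c,R,t=C; s=undist(c,uv); d=np.c_[s,np.ones(len(s))]@R; o=-R.T@t
    return o+d*((z-o[2])/d[:,2])[:,None]
def cloud(C,depth): # all pixels -> world
    c,R,t=C; h,w=depth.shape; v,u=np.mgrid[:h,:w]; s=undist(c,np.c_[u.ravel(),v.ravel()])
    P=np.c_[s,np.ones(len(s))]*depth.ravel()[:,None]; P=(P-t)@R; P[depth.ravel()==0]=np.nan
    return P.reshape(h,w,3)
def proj(C,P):
    c,R,t=C; p=np.atleast_2d(P)@R.T+t; s=p[:,:2]/p[:,2:]; s=s*(1+c["k1"]*(s**2).sum(1,keepdims=True))
    return s*[c["fx"],c["fy"]]+[c["cx"],c["cy"]]
E
python3 - <<'E'
from h import *
for n in("scene","side"):
    C=cal(n); p,d=camera(n); cv2.imwrite(f"pics/{n}0.png",p); np.save(f"{n}0.npy",d); print(n,C[0],-C[1].T@C[2])
print(env.get_state())
E
```

```text
scene {'fx': 473.3577608821516, 'fy': 473.3577608821516, 'cx': 324.3070056805808, 'cy': 201.43736281473753, 'k1': -0.04286014899161475, 'rvec': array([ 1.03238729,  2.53835052, -0.88737645]), 'tvec': array([ 0.31836471, -0.27092278,  1.57586741])} [1.07463234 0.62419347 1.05530146]
side {'fx': 485.0340146263648, 'fy': 485.0340146263648, 'cx': 322.9524712669972, 'cy': 195.86755717391824, 'k1': -0.06765775640403013, 'rvec': array([ 2.34462455, -0.15151852,  0.05766878]), 'tvec': array([-0.47854322,  0.11888936,  1.36932161])} [ 0.3657366  -0.94605358  1.04374294]
{'time': 0.1, 'qpos': array([-0.10805629,  0.47770057,  0.02232612,  1.55635228, -0.01152225,
        1.10931004, -0.08308682]), 'joint_velocities': array([ 3.40523235e-04, -5.26407875e-05,  1.59963070e-03, -4.38998734e-03,
        7.13459595e-04,  3.00893399e-04, -2.40160574e-04]), 'joint_torque': array([ 5.69385389e-03, -5.97765398e+01,  1.61440808e+00, -2.81952703e+01,
        1.29656185e-02,  5.02699884e-03, -1.13572563e-05]), 'tcp_pos': array([ 6.74580650e-01, -1.74249339e-05,  3.03033952e-01]), 'orientation': array([-5.47566415e-04,  7.07108567e-01,  7.07104518e-01, -6.12265418e-04]), 'force': array([0.70661217, 0.48034927, 0.31776348]), 'torque': array([-0.02554182,  0.00041586, -0.05334567]), 'opening': 0.08559623638689692}
```

View pics/scene0.png

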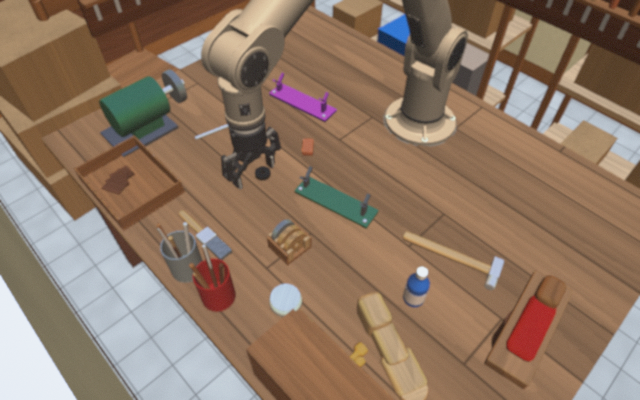

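View pics/side0.png

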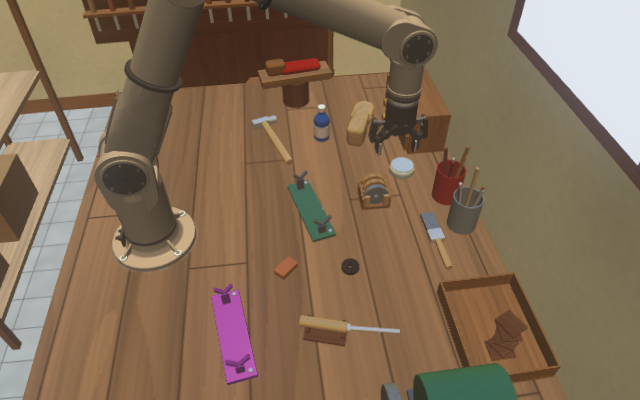

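Scene (side/scene pixels). Green stand is at (310,208)/(336,200), and the purple lookalike at (233,334)/(302,101) is rejected. The rack with wheels is at (375,191)/(290,240). The arbor's wooden handle is at (325,325) with the shaft tip at (400,330); the hammer handle (275,140) and brush (437,240) are lookalikes and are rejected.

```bash
python3 - <<'E'
from h import *
for n in("scene","side"):
    C=cal(n); p=cv2.imread(f"pics/{n}0.png"); P=cloud(C,np.load(f"{n}0.npy")); hsv=cv2.cvtColor(p,cv2.COLOR_BGR2HSV)
    m=cv2.inRange(hsv,(65,80,40),(90,255,160)); k,l,s,c=cv2.connectedComponentsWithStats(m)
    for i in range(1,k):
        if s[i,4]>300:
            q=P[l==i]; q=q[np.isfinite(q[:,0])]
            if abs(np.median(q[:,2])-.012)<.03:
                rc=cv2.minAreaRect((q[:,:2]*1000).astype(np.float32)); print(n,"stand",c[i],np.median(q,0),rc)
    if n=="side":
        S=P
        for u,v in [(305,322),(325,325),(345,328),(355,328),(375,329),(397,330),(300,181),(322,228),(375,180),(362,205),(390,205),(375,190)]:
            print((u,v),np.round(np.nanmedian(P[v-1:v+2,u-1:u+2].reshape(-1,3),0),3), np.round(cast(C,[(u,v)],.045)[0],3))
    # tops of stand region
    x0,x1=(280,340) if n=="side" else (290,380); y0,y1=(165,245) if n=="side" else (170,230)
    q=P[y0:y1,x0:x1].reshape(-1,3); q=q[np.isfinite(q[:,0])]; q=q[q[:,2]>.045]; print(n,"vee pts",len(q),np.round(q[::max(1,len(q)//12)],3).tolist())
p=cv2.imread("pics/side0.png"); a=cv2.resize(p[160:250,270:410],None,fx=5,fy=5,interpolation=cv2.INTER_CUBIC)
cv2.imwrite("pics/c1.png",a)
E
```

```text
scene stand [336.52366175 201.39177657] [0.45426968 0.05585078 0.0115907 ] ((453.06182861328125, 53.655479431152344), (69.00748443603516, 232.23825073242188), 13.259154319763184)
scene vee pts 200 [[0.461, -0.052, 0.063], [0.461, -0.048, 0.053], [0.5, -0.043, 0.07], [0.474, -0.042, 0.046], [0.415, 0.132, 0.069], [0.42, 0.14, 0.066], [0.45, 0.141, 0.076], [0.453, 0.148, 0.076], [0.44, 0.142, 0.047], [0.623, 0.056, 0.063], [0.631, 0.069, 0.074], [0.605, 0.07, 0.046], [0.633, 0.079, 0.073]]
side stand [309.24923391 208.90806946] [0.44715202 0.04875573 0.01194453] ((448.9354553222656, 45.54505920410156), (67.75941467285156, 238.6849365234375), 13.023706436157227)
(305, 322) [ 0.395 -0.356  0.055] [ 0.396 -0.35   0.045]
(325, 325) [ 0.44  -0.369  0.053] [ 0.441 -0.364  0.045]
(345, 328) [ 0.484 -0.383  0.054] [ 0.486 -0.378  0.045]
(355, 328) [ 0.508 -0.382  0.047] [ 0.508 -0.381  0.045]
(375, 329) [ 0.553 -0.392  0.047] [ 0.554 -0.389  0.045]
(397, 330) [ 0.602 -0.402  0.049] [ 0.603 -0.399  0.045]
(300, 181) [0.429 0.134 0.043] [0.43  0.133 0.045]
(322, 228) [ 0.473 -0.051  0.03 ] [ 0.472 -0.065  0.045]
(375, 180) [0.646 0.07  0.079] [0.656 0.107 0.045]
(362, 205) [0.603 0.034 0.015] [0.597 0.008 0.045]
(390, 205) [0.691 0.039 0.001] [ 0.677 -0.003  0.045]
(375, 190) [0.641 0.044 0.066] [0.647 0.064 0.045]
side vee pts 167 [[0.444, 0.149, 0.074], [0.413, 0.141, 0.072], [0.437, 0.143, 0.063], [0.44, 0.135, 0.066], [0.415, 0.132, 0.064], [0.433, 0.135, 0.054], [0.433, 0.134, 0.048], [0.489, -0.039, 0.064], [0.488, -0.044, 0.062], [0.446, -0.052, 0.068], [0.448, -0.053, 0.065], [0.448, -0.056, 0.063], [0.457, -0.054, 0.056]]
```

View pics/c1.png

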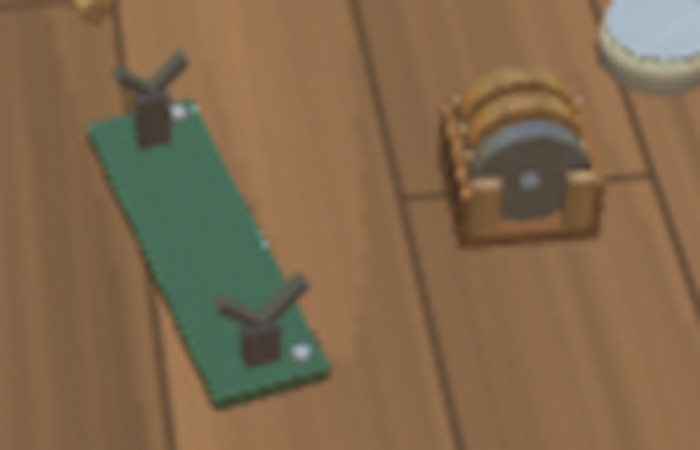

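The near (-y) vee is about 20 mm from the base end and the far one about 30 mm, so the near one is the wide vee. The stand centre is about (0.45, 0.05) with yaw about 0.23. The arbor points along about -0.28 rad and the shaft looks cocked to the left. Next I'll look closer with the wrist camera.

```bash
cat >> h.py <<'E'
from scipy.spatial.transform import Rotation as Rn
def quat(a):  # tool down, jaws across an arbor that points along angle a (world)
    q=(Rn.from_euler('z',a-np.pi/2)*Rn.from_quat([.70710678,.70710678,0,0])).as_quat(); return np.array([q[3],q[0],q[1],q[2]])
def snap(n,f):
    C=cal(n); p,d=camera(n); cv2.imwrite(f"pics/{f}.png",p); np.savez(f,P=cloud(C,d)); 
    import pickle; pickle.dump(C,open(f+".pkl","wb")); return C,p,d
E
python3 - <<'E'
from h import *
env.reach([.645,.02,.30],quat(np.pi/2)); env.dwell(.3); C,p,d=snap("wrist","w_rack"); print(-C[1].T@C[2],C[1][2])
env.reach([.47,-.36,.30],quat(-.28)); env.dwell(.3); C,p,d=snap("wrist","w_arb"); print(-C[1].T@C[2],C[1][2])
s=env.get_state(); print(s["time"],s["qpos"],s["tcp_pos"])
E
```

```text
[0.64492109 0.0957369  0.36943888] [-8.83094140e-04 -3.00700471e-01 -9.53718222e-01]
[ 0.54380368 -0.38122768  0.36942839] [-0.28980515  0.08331155 -0.95345276]
2.6167 [ 0.158191    0.37195798  0.50435437  1.79119938 -0.20627465  1.03076234
 -1.10957715] [ 0.47032408 -0.3596827   0.29997117]
```

View pics/w_rack.png

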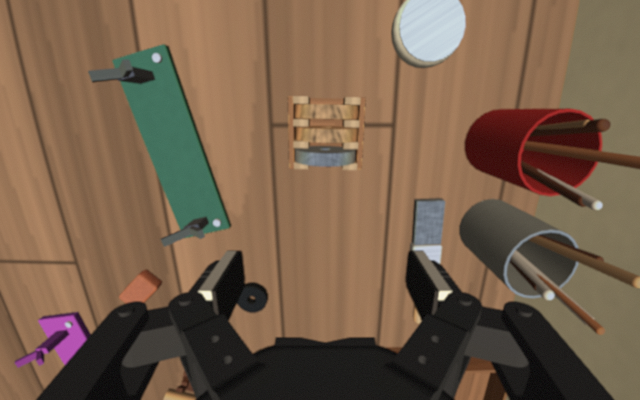

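View pics/w_arb.png

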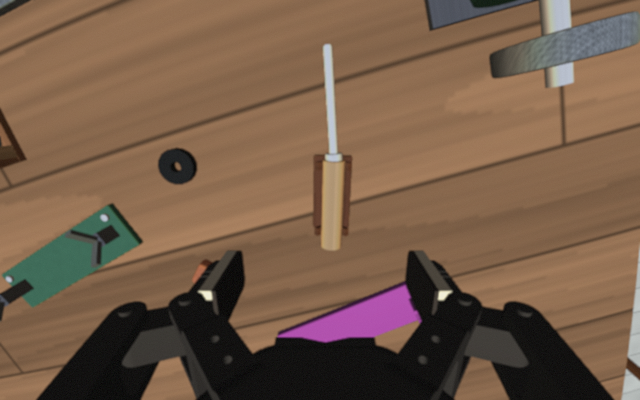

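The wrist view of the rack shows posts at (290–365, 97–169) with the felt wheel nearest. The wrist view of the arbor shows the handle from (331,248) to (334,158) and the shaft tip at (327,46). Now I'll fit these.

```bash
python3 - <<'E'
from h import *; import pickle
C=pickle.load(open("w_arb.pkl","rb")); p=cv2.imread("pics/w_arb.png"); P=np.load("w_arb.npz")["P"]; hsv=cv2.cvtColor(p,cv2.COLOR_BGR2HSV)
print(hsv[200,320:346:5].tolist(),hsv[100,322:340:3].tolist(),hsv[180,310:322:3].tolist())
def line(rows,lo,hi,z,test):
    uv=[]
    for r in rows:
        j=[u for u in range(lo,hi) if test(hsv[r,u])]
        if j: uv.append(((j[0]+j[-1])/2,r,j[-1]-j[0]+1))
    uv=np.array(uv); Q=cast(C,uv[:,:2],z)[:,:2]; m=Q.mean(0); d=np.linalg.svd(Q-m)[2][0]; d=d*np.sign(d[0]); print("n",len(uv),"w",np.median(uv[:,2]),"res",np.abs((Q-m)@[-d[1],d[0]]).max()); return m,d,Q
mh,dh,Qh=line(range(170,245),310,355,.047,lambda h:h[2]>150)
ms,ds,Qs=line(range(50,150),318,345,.045,lambda h:h[1]<60 and h[2]>140)
ah=np.arctan2(dh[1],dh[0]); as_=np.arctan2(ds[1],ds[0]); print("handle",mh,ah,"shaft",as_)
for uv in [(331,249),(334,158),(327,45),(333,153)]: print(uv,cast(C,[uv],.045)[0], "along",(cast(C,[uv],.045)[0][:2]-mh)@dh)
C=pickle.load(open("w_rack.pkl","rb")); p=cv2.imread("pics/w_rack.png"); P=np.load("w_rack.npz")["P"]
print(np.round(cast(C,[(291,97),(365,97),(363,168),(291,168)],.05),4))
q=P[80:185,280:375].reshape(-1,3); q=q[np.isfinite(q[:,0])]
t=q[(abs(q[:,2]-.05)<.004)]; print("top rect",len(t),cv2.minAreaRect((t[:,:2]*1000).astype(np.float32)), t.min(0),t.max(0))
w=q[q[:,2]>.062]; print("wheelpts",len(w),w[:,1].min(),w[:,1].max())
h,e=np.histogram(w[:,1],bins=20); print(np.c_[e[:-1],h].round(3).tolist())
cv2.imwrite("pics/c2.png",cv2.resize(p[85:180,275:380],None,fx=6,fy=6,interpolation=cv2.INTER_CUBIC))
E
```

```text
[[10, 133, 96], [18, 100, 184], [17, 87, 176], [17, 88, 185], [18, 120, 177], [10, 130, 86]] [[14, 110, 142], [16, 80, 153], [107, 20, 208], [107, 23, 210], [19, 46, 166], [14, 113, 147]] [[13, 112, 153], [13, 121, 120], [9, 133, 98], [9, 128, 98]]
n 75 w 32.0 res 0.00872328700956665
n 100 w 9.0 res 0.0004873136964317899
handle [ 0.43458851 -0.35710832] -0.2978838712881131 shaft -0.21384895253528866
(331, 249) [ 0.37933877 -0.34241989  0.045     ] along -0.0571275565397321
(334, 158) [ 0.49132986 -0.37731299  0.045     ] along 0.06017247401271457
(327, 45) [ 0.6077409  -0.40195434  0.045     ] along 0.17868891693885489
(333, 153) [ 0.49722951 -0.37774525  0.045     ] along 0.06593916038823108
[[0.6085 0.1113 0.05  ]
 [0.6882 0.1113 0.05  ]
 [0.6889 0.0337 0.05  ]
 [0.6057 0.0338 0.05  ]]
top rect 1087 ((645.539794921875, 72.39602661132812), (79.39070129394531, 84.55121612548828), 88.71893310546875) [0.60304306 0.03184028 0.04600405] [0.68867572 0.11244663 0.05397707]
wheelpts 2398 0.0405401075696557 0.1037450196056607
[[0.041, 106.0], [0.044, 161.0], [0.047, 164.0], [0.05, 165.0], [0.053, 167.0], [0.056, 0.0], [0.06, 0.0], [0.063, 10.0], [0.066, 173.0], [0.069, 171.0], [0.072, 189.0], [0.075, 172.0], [0.078, 88.0], [0.082, 0.0], [0.085, 0.0], [0.088, 110.0], [0.091, 172.0], [0.094, 171.0], [0.097, 212.0], [0.101, 167.0]]
```

View pics/c2.png

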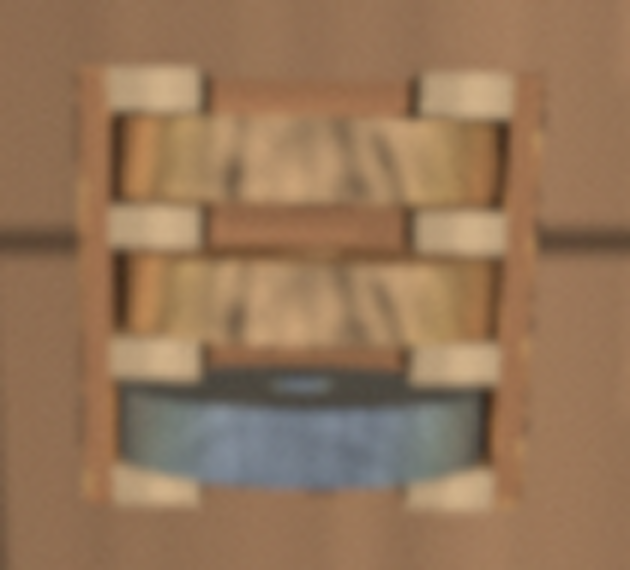

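```bash
python3 - <<'E'
from h import *; import pickle
from scipy.optimize import least_squares
C=pickle.load(open("w_arb.pkl","rb")); p=cv2.imread("pics/w_arb.png"); hsv=cv2.cvtColor(p,cv2.COLOR_BGR2HSV)
m=((hsv[...,2]>165)&(hsv[...,1]>70)).astype(np.uint8); m[:,:315]=0;m[:,352:]=0;m[:163]=0;m[243:]=0
m=cv2.morphologyEx(m,cv2.MORPH_OPEN,np.ones((5,5)))
uv=[];W=[]
for r in range(166,240):
    j=np.flatnonzero(m[r]); 
    if len(j): uv.append(((j[0]+j[-1])/2,r)); W.append(j[-1]-j[0]+1)
Q=cast(C,uv,.047)[:,:2]; vx,vy,x0,y0=cv2.fitLine(Q.astype(np.float32),cv2.DIST_HUBER,0,.0005,.0005).ravel()
print("handle n",len(uv),"w",np.percentile(W,[5,50,95]),vx,vy,"ang",np.arctan2(vy*np.sign(vx),vx*np.sign(vx)),x0,y0)
d=np.array([vx,vy])*np.sign(vx); n=np.array([-d[1],d[0]]); c=np.array([x0,y0])
tip=cast(C,[(327,45.)],.045)[0][:2]; print("tip along/lat",(tip-c)@d,(tip-c)@n)
o=c+d*((tip-c)@d-.1705); print("origin",o,"grip",o+.018*d,"cock",((tip-c)@n)/.121)
# rack
P=np.load("w_rack.npz")["P"]; q=P[80:185,280:375].reshape(-1,3); q=q[np.isfinite(q[:,0])]
for a,b in((.040,.056),(.064,.081),(.087,.105)):
    w=q[(q[:,2]>.055)&(q[:,1]>a)&(q[:,1]<b)]
    f=least_squares(lambda s:np.hypot(w[:,0]-s[0],w[:,2]-s[1])-.035,[.645,.045],loss='soft_l1',f_scale=.001).x
    print("wheel",f,"y",w[:,1].min(),w[:,1].max(),np.std(np.hypot(w[:,0]-f[0],w[:,2]-f[1])-.035))
t=q[(q[:,2]>.044)&(q[:,2]<.053)]
for a in np.arange(.034,.112,.012):
    s=t[(t[:,1]>a-.004)&(t[:,1]<a+.004)]; print(round(a,3),len(s),np.percentile(s[:,0],[1,99]).round(4),np.percentile(s[:,0],[1,99]).mean().round(4))
E
```

```text
handle n 74 w [18. 19. 20.] 0.95374155 -0.30062777 ang -0.3053508 0.43985325 -0.35975787
tip along/lat 0.17280685409060745 0.010227161547942265
origin [ 0.44205339 -0.36045137] grip [ 0.45922074 -0.36586267] cock 0.08452199626398565
wheel [0.64430217 0.04402285] y 0.0405401075696557 0.055474412504034426 0.0036614984394098696
wheel [0.64625773 0.04421952] y 0.06485543610863348 0.08008922756262588 0.0027205292559678547
wheel [0.64616521 0.044255  ] y 0.08951297755410148 0.10393608331368064 0.0006396433493802777
0.034 167 [0.603  0.6871] 0.645
0.046 68 [0.6032 0.6869] 0.645
0.058 271 [0.6038 0.6874] 0.6456
0.07 79 [0.603  0.6881] 0.6455
0.082 252 [0.6035 0.6877] 0.6456
0.094 87 [0.6039 0.6885] 0.6462
0.106 241 [0.6045 0.6879] 0.6462
```

Rack axis: about (0.6456, 0.0725), yaw -0.018. Bores are at x = .6443, .6463 and .6462. Arbor grip point is (0.459, -0.366), angle -0.305, cock about +0.085. Sizes agree (handle 110 mm, rack 85 × 80, radius-35 rims). Grasping now.

```bash
python3 - <<'E'
from h import *
q=quat(-.3054)
# feasibility of later poses
for pos,a in (([.459,-.366,.099],-.3054),([.640,-.16,.099],np.pi/2-.1),([.640,-.01,.20],np.pi/2-.1),([.4595,.009,.119],np.pi/2+.2)): print(kin.inverse_kinematics(np.array(pos),quat(a)) )
env.reach([.4592,-.3659,.20],q); env.movel([.4592,-.3659,.099],.12,stop_force=15)
s=env.get_state(); print(s["tcp_pos"],s["force"])
env.grip(.0,80); s=env.get_state(); print("grip",s["opening"],s["force"],s["tcp_pos"])
env.movel([.4592,-.3659,.105],.05); env.dwell(.2); s=env.get_state(); print(s["force"],s["torque"])
env.movel([.4592,-.3659,.25],.2); env.dwell(.2); s=env.get_state(); print("t",s["time"],s["opening"],s["force"],s["torque"],s["tcp_pos"])
snap("wrist","w_held"); snap("side","s_held")
a=cv2.imread("pics/w_held.png"); b=cv2.imread("pics/s_held.png")
cv2.imwrite("pics/m1.png",np.vstack([a[:300],cv2.resize(b[230:380,250:520],(640,355))[:300]]))
E
```

```text
[ 0.27662241  0.63377207  0.38728421  1.93323619 -0.38056862  0.64614815
 -0.97284608]
[ 0.13207344  0.6854334   0.02591206  1.73124344 -0.02472813  0.72523211
  0.07064177]
[-0.10482215  0.52735252  0.03148455  1.73533545 -0.02056882  0.87922416
 -0.16449389]
[-0.12976082  0.41643441 -0.03063191  2.1999471   0.02469798  0.52551707
  0.02085728]
[ 0.45966174 -0.36633043  0.0998075 ] [-0.33689787  0.30297208  0.7080722 ]
grip 0.024034356934125603 [-1.36807819 -0.70327823  4.88426939] [ 0.45928387 -0.36620613  0.09946773]
[ 0.2611881   0.6300278  -3.49062644] [-0.02775439  0.03142232 -0.01596771]
t 6.225 0.023778496661653943 [ 0.1031437  -1.17801707 -4.26482592] [-0.00405735 -0.02707592  0.01328353] [ 0.45867394 -0.36550341  0.24865401]
```

View pics/m1.png

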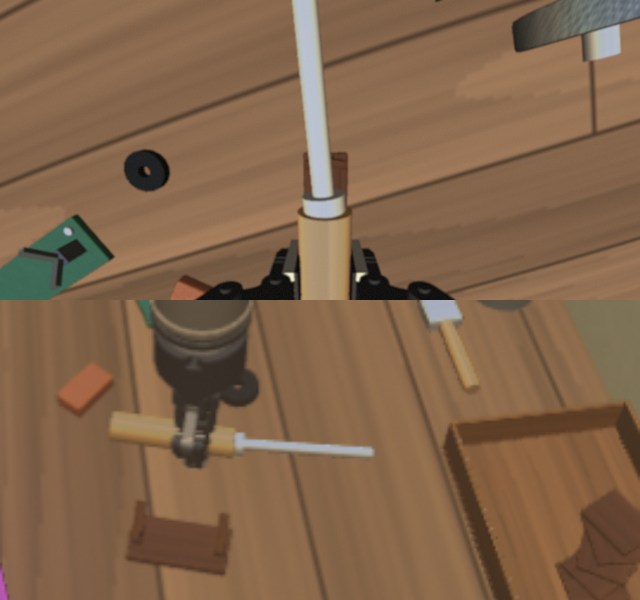

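The wrist view shows the handle held centrally between the pads, with the shaft from (323,195) leaning left to (304,0). The side view shows it level. Now I'll measure the shaft in the tool frame and move to the pre-entry pose.

```bash
cat >> h.py <<'E'
def shaft(C,p,tcp,a,dz=.0545,rows=range(10,185)):
    """shaft line in the held frame: lateral offset (left +) at 32 mm and at 100 mm ahead of TCP, angle rel. to a"""
    hsv=cv2.cvtColor(p,cv2.COLOR_BGR2HSV); uv=[]
    for r in rows:
        j=np.flatnonzero((hsv[r,270:360,1]<60)&(hsv[r,270:360,2]>120))+270
        if 12<len(j)<40: uv.append(((j[0]+j[-1])/2,r))
    Q=cast(C,uv,tcp[2]-dz)[:,:2]-tcp[:2]; d=np.array([np.cos(a),np.sin(a)]); n=np.array([-d[1],d[0]])
    k=np.polyfit(Q@d,Q@n,1); res=np.std(Q@n-np.polyval(k,Q@d))
    return len(uv),k,res,np.polyval(k,.032),np.polyval(k,.153),(Q@d).min(),(Q@d).max()
E
python3 - <<'E'
from h import *; import pickle
C=pickle.load(open("w_held.pkl","rb")); p=cv2.imread("pics/w_held.png"); tcp=np.array([.45867,-.36550,.24865])
print(shaft(C,p,tcp,-.3054))
P=np.load("w_held.npz")["P"]; hsv=cv2.cvtColor(p,cv2.COLOR_BGR2HSV)
d=np.array([np.cos(-.3054),np.sin(-.3054)])
for r in range(5,195,30):
    j=np.flatnonzero((hsv[r,270:360,1]<60)&(hsv[r,270:360,2]>120))+270; m=int(j.mean()); v=P[r,m-3:m+4]; print(r,len(j),(np.nanmean(v,0)[:2]-tcp[:2])@d, np.nanmax(v[:,2])-tcp[2])
for r in (225,240,255): 
    v=P[r,300:350]; i=np.nanargmax(v[:,2]); print("handle top",r,(v[i,:2]-tcp[:2])@d,v[i,2]-tcp[2])
S=np.load("s_held.npz")["P"]; q=S[270:330,280:420].reshape(-1,3); q=q[np.isfinite(q[:,0])]; q=q[(q[:,2]>.17)&(q[:,2]<.23)]
al=(q[:,:2]-tcp[:2])@d
for a in np.arange(-.07,.165,.02):
    s=q[abs(al-a)<.005]; 
    if len(s)>2: print("side",round(a,2),len(s),np.percentile(s[:,2],[10,50,95]).round(4)-tcp[2])
E
```

```text
(175, array([ 0.09010708, -0.00319942]), np.float64(9.413970891495979e-05), np.float64(-0.00031599369818144417), np.float64(0.010586963205996917), np.float64(0.0448667584051068), np.float64(0.11448143287551835))
5 24 0.11503432742967158 -0.050371856248102614
35 24 0.10480407484425137 -0.050274247546755746
65 23 0.09413777540006915 -0.049936612660981566
95 23 0.08290230273671359 -0.049628641461279266
125 22 0.07113074120782048 -0.049506843065489164
155 22 0.058693205380346745 -0.049390638314602886
185 20 0.04538529858410168 -0.050179793863789734
handle top 225 0.030048941576231777 -0.04173388051114976
handle top 240 0.02310125024049738 -0.041469804628433055
handle top 255 0.015654177864191942 -0.04168512509317149
side -0.07 62 [-0.05525 -0.04465 -0.04015]
side -0.05 60 [-0.05265 -0.04475 -0.04125]
side -0.03 62 [-0.05405 -0.04615 -0.04015]
side -0.01 14 [-0.06805 -0.05765 -0.02075]
side 0.01 51 [-0.06265 -0.04585 -0.02115]
side 0.03 58 [-0.05765 -0.04635 -0.04125]
side 0.05 25 [-0.05645 -0.05155 -0.04965]
side 0.07 23 [-0.05365 -0.05095 -0.04905]
side 0.09 24 [-0.05625 -0.05245 -0.04975]
side 0.11 25 [-0.05615 -0.05175 -0.04795]
side 0.13 22 [-0.05715 -0.05255 -0.04865]
side 0.15 17 [-0.05535 -0.05295 -0.04855]
```

```bash
cat >> h.py <<'E'
AS=np.pi/2-.018
def settle(pos,q,v=.1,tol=.0003,n=3):
    """movel with correction of the command by the reading"""
    pos=np.array(pos,float); c=pos.copy()
    for i in range(n):
        env.movel(c,v,rot=q); env.dwell(.15); e=pos-env.get_state()["tcp_pos"]
        if np.abs(e).max()<tol: break
        c=c+e; v=.05
    return c,e
E
python3 - <<'E'
from h import *
a=AS-.0901; q=quat(a)
env.reach([.6383,-.1525,.25],q); env.movel([.6383,-.1525,.12],.15)
c,e=settle([.6383,-.1525,.0995],q); s=env.get_state()
print("cmd",c,"err",e,"t",s["time"],s["force"],s["torque"]); R=Rn.from_quat(np.r_[s["orientation"][1:],s["orientation"][0]]); print("tool axes",R.as_matrix().round(4).tolist())
C,p,d=snap("wrist","w_pre"); print(shaft(C,p,s["tcp_pos"],a))
C,p2,d=snap("side","s_pre"); b=cv2.resize(p2[160:290,310:450],None,fx=4.2,fy=4.2,interpolation=cv2.INTER_CUBIC)
C3,p3,d=snap("scene","c_pre"); 
S=np.load("s_pre.npz")["P"][200:300,340:410].reshape(-1,3); S=S[np.isfinite(S[:,0])]; S=S[(S[:,2]>.03)&(S[:,2]<.06)]
for y in np.arange(-.1,.01,.02):
    w=S[abs(S[:,1]-y)<.006]; print(round(y,2),len(w),np.percentile(w,[50],axis=0).round(4) if len(w) else '', w[:,2].max() if len(w) else '')
cv2.imwrite("pics/m2.png",np.hstack([b[:546,:400],cv2.resize(p[:400],(400,250))[0:1].repeat(546,0)*0+0 if 0 else np.vstack([cv2.resize(p,(400,250)),cv2.resize(p3[180:300,220:340],(400,296))])]))
E
```

```text
cmd [ 0.63799817 -0.15241766  0.09908444] err [ 2.43286539e-04 -7.34975055e-05  2.89147904e-04] t 9.325 [ 0.26238064  1.00262944 -2.59829163] [-0.00180951  0.00229591 -0.00772566]
tool axes [[0.1079, 0.9942, 0.0002], [0.9942, -0.1079, -0.0], [0.0, 0.0002, -1.0]]
(175, array([ 0.09152141, -0.00206241]), np.float64(8.360689254823007e-05), np.float64(0.0008662763265301571), np.float64(0.011940367283636483), np.float64(0.044887667176196966), np.float64(0.11461513538630871))
-0.1 0  
-0.08 0  
-0.06 0  
-0.04 0  
-0.02 1 [[ 0.635  -0.0198  0.0478]] 0.04780166131307543
0.0 2 [[ 0.6375 -0.0012  0.0468]] 0.04705071823120095
```

View pics/m2.png

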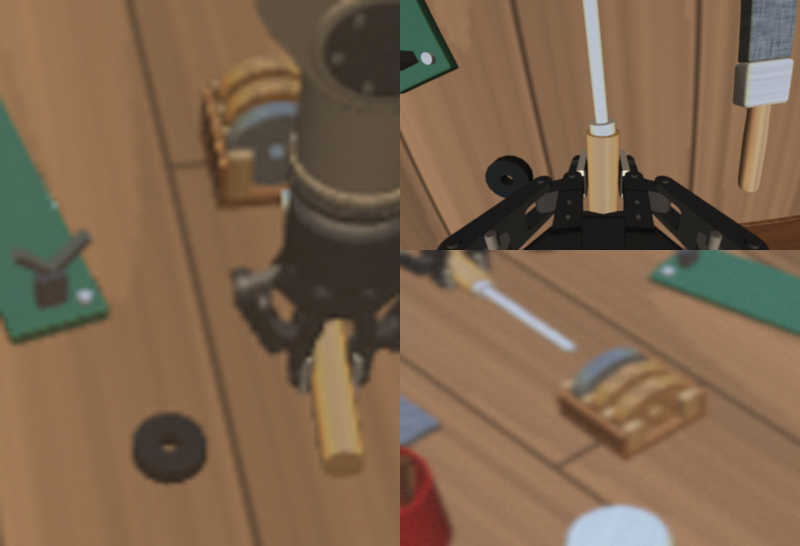

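Side: felt bore at about (376,196), tip hidden by the arm. Scene: shaft to about (272,219), far wheel's bore at about (297,244). I'll cross-check the lateral offset in the fixed cameras.

```bash
python3 - <<'E'
from h import *; import pickle
C=pickle.load(open("c_pre.pkl","rb")); p=cv2.imread("pics/c_pre.png"); hsv=cv2.cvtColor(p,cv2.COLOR_BGR2HSV)
# expected shaft pixel line
for x,y in((.6355,-.10),(.6427,.001)): print("exp",proj(C,[x,y,.045]))
a,b=proj(C,[.6355,-.085,.045])[0],proj(C,[.6422,-.005,.045])[0]; d=(b-a)/np.linalg.norm(b-a); n=np.array([-d[1],d[0]])
g=cv2.cvtColor(p,cv2.COLOR_BGR2GRAY).astype(np.float32); S=hsv[...,1].astype(np.float32); pts=[]
for t in np.linspace(0,np.linalg.norm(b-a),30):
    k=np.arange(-7,7.01,.25); xy=(a+d*t+k[:,None]*n).astype(np.float32)
    s=cv2.remap(S,xy[:,:1],xy[:,1:],cv2.INTER_LINEAR).ravel(); w=np.clip(np.median(s)-15-s,0,None); 
    if w.sum()>50: pts.append(a+d*t+n*(w@k/w.sum()))
Q=cast(C,pts,.0465); f=np.polyfit(Q[:,1],Q[:,0],1); print("scene shaft: slope",f[0],"x at y=.001",np.polyval(f,.001),"n",len(pts),"res",np.std(Q[:,0]-np.polyval(f,Q[:,1])))
# far wheel bore in scene: dark blob near (297,244)
np.set_printoptions(linewidth=200); print(g[238:251,288:308].astype(int))
C2=pickle.load(open("s_pre.pkl","rb")); g2=cv2.cvtColor(cv2.imread("pics/side0.png"),cv2.COLOR_BGR2GRAY); print(g2[190:203,366:388].astype(int))
def onY(C,uv,y):
    c,R,t=C; s=undist(c,uv); dd=np.c_[s,np.ones(len(s))]@R; o=-R.T@t; return o+dd*((y-o[1])/dd[:,1])[:,None]
print("far bore",onY(C,[(297.1,244.05)],.1035),"felt bore",onY(C2,[(376.2,195.7)],.0415))
print("exp px far bore",proj(C,[.6461,.1035,.045]),"felt",proj(C2,[.645,.0415,.045]))
E
```

```text
exp [[250.00109509 197.40602479]]
exp [[271.8811054  220.08020135]]
scene shaft: slope 0.01924285468534758 x at y=.001 0.6434820835293538 n 30 res 0.00010107383166487156
[[131 134 135 133 136 132 120 106  99  97  98  99 100 103 107 119 142 159 162 152]
 [138 140 142 140 136 126 109  98  96  98 101 101  98 100 109 122 146 157 154 140]
 [144 149 147 144 132 110  98  95  96  95  99  97  97  99 100 110 131 141 138 124]
 [142 145 147 137 116  99  97 100  98  96  95  92  99  93  96  98 104 116 120 113]
 [140 141 136 119 103  99 100 100 104 102  97  96  96  96  96  89  97 104 113 111]
 [132 130 121 104  99  98 104 110 117 121 112  99  95  94  93  88  89 104 112 111]
 [126 117 106 100  99  99 106 120 129 128 117 103 101  94  92  90  93 107 111 110]
 [120 107 104  98  95 100 106 129 133 122 113 104 103  96  96  93  94 100 110 115]
 [112 102  99  97  94  99 109 122 123 113 105 101 105  99 100  97  96 104 110 111]
 [101  98 101 101 101  98 103 110 111 105 103 101 104 106 110 105 101 101 108 108]
 [104 108 114 115 109 103 101  99 102  98  98 103 109 116 119 116 109 104 103  99]
 [119 134 139 137
[... 807 characters left out ...]
2  74  73  73  87  95  92  82  74  73  73  73  72  79  87  90  93  94]
 [101 102 100  95  82  75  75  74  75  76  75  74  73  74  73  72  72  79  88  91  94  94]
 [ 90  94  94  89  79  74  74  74  73  73  74  73  72  74  74  73  71  81  88  90  94  94]
 [ 90  94  94  90  78  73  74  73  73  73  74  74  74  74  74  73  70  83  88  90  94  94]
 [ 90  94  94  88  77  72  73  73  74  73  73  73  74  74  74  74  72  83  89  90  94  94]
 [ 90  93  94  87  78  73  72  73  73  72  71  72  74  74  81  94  84  84  89  91  95  94]]
far bore [[0.64585774 0.1035     0.04471292]] felt bore [[0.64574833 0.0415     0.04359503]]
exp px far bore [[297.02602172 244.04261359]] felt [[375.98498253 195.38261648]]
```

Fixed and wrist cameras agree to within 1 mm. Shaft at x ≈ .6431 against a bore line about 0.8 mm to the right, so I'll shift +0.8 mm and feel in.

```bash
python3 - <<'E'
from h import *
q=quat(AS-.0901); c0=np.array([.6390,-.1524,.0994]); u=np.array([.018,.9998,0])
env.movel(c0,.05,rot=q); env.dwell(.1); f0=env.get_state()["force"]; print(f0)
for d,v in ((.030,.06),(.060,.03),(.085,.03),(.110,.03),(.147,.03)):
    st=env.movel(c0+u*d,v,rot=q,stop_force=3.5); s=env.get_state(); print(d,st,s["tcp_pos"].round(4),(s["force"]-f0).round(2),s["torque"].round(3),round(s["time"],2))
    if st: break
snap("side","s_in"); C,p,_=snap("scene","c_in")
cv2.imwrite("pics/m3.png",cv2.resize(p[170:290,220:380],None,fx=5,fy=5,interpolation=cv2.INTER_CUBIC)[:600])
E
```

```text
[ 0.12312979 -0.19372583 -3.57160198]
0.03 False [ 0.6395 -0.1224  0.0994] [0.59 0.24 0.38] [-0.053  0.03  -0.029] 10.47
0.06 False [ 0.64   -0.0928  0.0994] [-0.02 -0.23  0.22] [-0.001 -0.001 -0.039] 11.62
0.085 False [ 0.6405 -0.0677  0.0994] [0.04 0.41 0.52] [-0.022 -0.018 -0.021] 12.61
0.11 False [ 0.641  -0.0427  0.0994] [-0.32 -0.6  -0.06] [ 0.005 -0.047 -0.066] 13.59
0.147 False [ 0.6416 -0.0057  0.0994] [-1.41 -0.33  0.2 ] [-0.013 -0.012 -0.028] 14.97
```

View pics/m3.png

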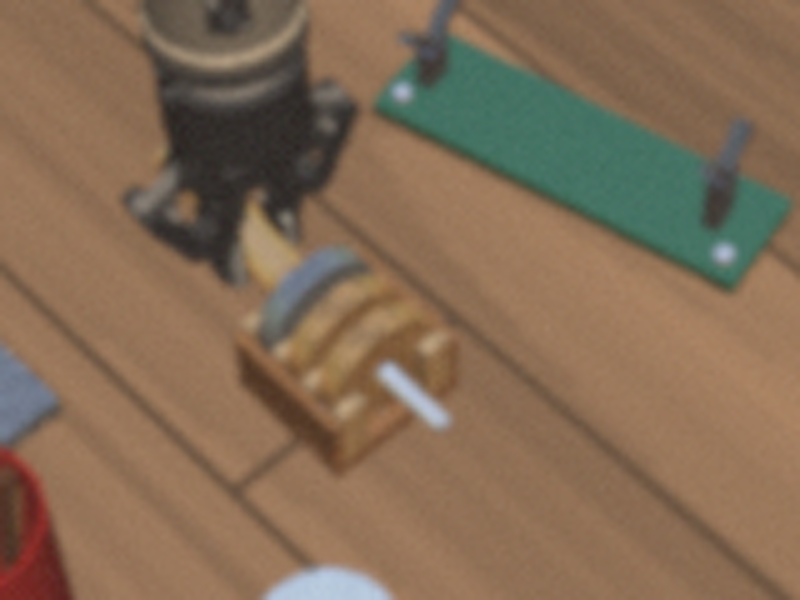

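All three wheels are threaded with no contact over 1.5 N; the shaft emerges from the far wheel to a tip at about (309,255) in scene. Lifting gently, then refining the stand pose from the earlier wrist picture.

```bash
python3 - <<'E'
from h import *; import pickle
C=pickle.load(open("c_in.pkl","rb")); print("tip",cast(C,[(309.4,254.6)],.047))
s=env.get_state(); c=np.array([.64165,-.0057,.0994]); q=quat(AS-.0901)
env.movel(c+[0,0,.01],.02,rot=q); print(env.get_state()["force"],env.get_state()["torque"])
env.movel(c+[0,0,.06],.05); env.movel(c+[0,0,.125],.1); env.dwell(.3); s=env.get_state(); print(s["tcp_pos"],s["force"],s["torque"],s["opening"],s["time"])
C4,p,_=snap("scene","c_up"); C5,pw,_=snap("wrist","w_up"); 
cv2.imwrite("pics/m4.png",np.vstack([cv2.resize(p[120:270,200:440],(640,400))[:300],pw[:300]]))
C=pickle.load(open("w_rack.pkl","rb")); p=cv2.imread("pics/w_rack.png"); P=np.load("w_rack.npz")["P"]; hsv=cv2.cvtColor(p,cv2.COLOR_BGR2HSV)
m=cv2.inRange(hsv,(65,80,40),(90,255,200)); m[:,:80]=0; m[:,240:]=0; m[240:]=0
m=cv2.morphologyEx(m,cv2.MORPH_CLOSE,np.ones((25,25))); cn=max(cv2.findContours(m,0,1)[0],key=cv2.contourArea)
Q=cast(C,cn.reshape(-1,2),.012)[:,:2]; print("stand rect",cv2.minAreaRect((Q*1000).astype(np.float32)))
st=np.array([.45,.05]); yw=.228; u=np.array([-np.sin(yw),np.cos(yw)]); n=np.array([u[1],-u[0]])
q=P[30:260,80:240].reshape(-1,3); q=q[np.isfinite(q[:,0])]; q=q[(q[:,2]>.05)&(q[:,2]<.09)]; A=(q[:,:2]-st)@u; B=(q[:,:2]-st)@n
for y in(-.1,.09):
    k=(abs(A-y)<.025)&(abs(B)<.04); print("vee",y,k.sum(),"y",np.percentile(A[k],[2,50,98]).round(4),"x",np.percentile(B[k],[1,99]).round(4),"z",q[k,2].max())
    for lo in(.054,.060,.066,.072): 
        j=k&(abs(q[:,2]-lo)<.003)
        if j.sum()>3: print("  z",lo,j.sum(),B[j].min().round(4),B[j].max().round(4))
E
```

```text
tip [[0.64605135 0.14948627 0.047     ]]
[-0.07079105  0.99083049 -5.08287054] [-0.0815141  -0.01463289 -0.03716636]
[ 0.64143801 -0.0056876   0.22380568] [ 0.09667136  0.31646767 -5.42535097] [-0.13724148  0.05377111  0.0308127 ] 0.02377687131083265 17.975
stand rect ((452.5898132324219, 51.440223693847656), (69.89424133300781, 235.6819610595703), 13.023048400878906)
vee -0.1 341 y [-0.1046 -0.0987 -0.0943] x [-0.0241  0.0277] z 0.07004043691275394
  z 0.054 94 -0.0161 0.0176
  z 0.06 94 -0.0233 0.024
  z 0.066 126 -0.0259 0.0282
  z 0.072 16 -0.0223 0.0248
vee 0.09 595 y [0.085  0.0889 0.0952] x [-0.021   0.0236] z 0.0775959986522667
  z 0.054 39 -0.0086 0.0121
  z 0.06 125 -0.0108 0.0139
  z 0.066 155 -0.0189 0.0185
  z 0.072 195 -0.0232 0.0248
```

View pics/m4.png

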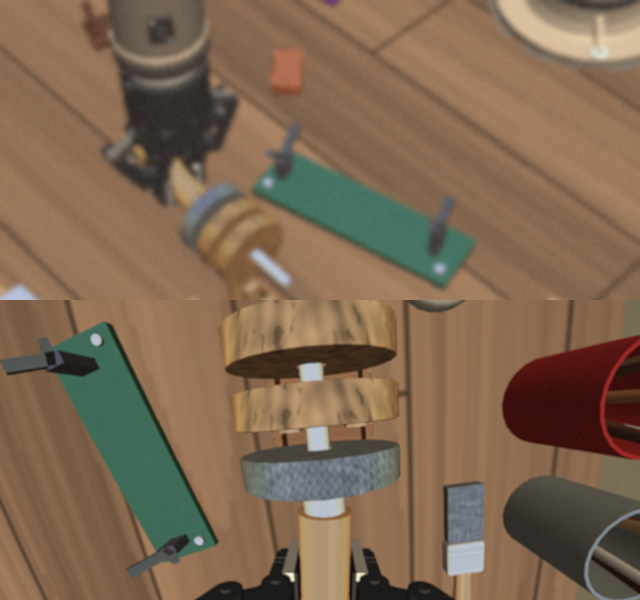

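All three wheels hang on the shaft, clear of the rack. In the lower wrist view the shaft shows at (312,72), (318,138) and (323,210). Next I'll compute the cock now and move over the stand.

```bash
python3 - <<'E'
from h import *; import pickle
C=pickle.load(open("w_up.pkl","rb")); p=cv2.imread("pics/w_up.png"); hsv=cv2.cvtColor(p,cv2.COLOR_BGR2HSV)
s=env.get_state(); a=AS-.0901; uv=[]
for r in list(range(66,78))+list(range(128,148))+list(range(206,211)):
    j=np.flatnonzero((hsv[r,290:350,1]<60)&(hsv[r,290:350,2]>120))+290
    if 15<len(j)<45: uv.append(((j[0]+j[-1])/2,r))
uv=np.array(uv); tcp=s["tcp_pos"]; Q=cast(C,uv,tcp[2]-.0545)[:,:2]-tcp[:2]; d=np.array([np.cos(a),np.sin(a)]); n=np.array([-d[1],d[0]])
k=np.polyfit(Q@d,Q@n,1); print("cock",k,"res",np.std(Q@n-np.polyval(k,Q@d)),"n",len(uv),(Q@d).min(),(Q@d).max())
L=np.polyval(k,.134); sl=L/.190; print("lat at narrow",L,"slope",sl)
st=np.array([.4515,.0505]); sd=np.pi/2+.2275; ud=np.array([np.cos(sd),np.sin(sd)]); left=np.array([-ud[1],ud[0]])
xy=st-.044*ud-sl*.056*left; q=quat(sd-sl); print("tcp target",xy); np.save("place.npy",np.r_[xy,sd-sl])
env.movel([*(.5*(xy+tcp[:2])),.224],.2,rot=quat((a+sd-sl)/2)); env.movel([*xy,.224],.2,rot=q); env.movel([*xy,.165],.1)
c,e=settle([*xy,.150],q,.08); np.save("pcmd.npy",c); s=env.get_state(); print(c,e,s["force"],s["time"])
C3,p,_=snap("scene","c_pl"); snap("side","s_pl"); b=cv2.imread("pics/s_pl.png")
for nm,P3 in(("wide",[*(st-.1*ud),.065]),("narrow",[*(st+.09*ud),.065])): print(nm,proj(C3,P3),proj(cal("side"),P3))
cv2.imwrite("pics/m5.png",np.vstack([cv2.resize(p[150:240,280:400],(640,480))[:300],cv2.resize(b[150:250,250:400],(640,427))[:300]]))
E
```

```text
cock [ 0.09276135 -0.00217608] res 0.00011277074463477514 n 37 0.03235419248258066 0.09433507650760754
lat at narrow 0.010253942692266687 slope 0.05396811943298256
tcp target [0.46436822 0.00831537]
[0.46433583 0.00830083 0.1499126 ] [4.26300933e-05 3.35497335e-05 1.00049278e-04] [ 0.36223874  0.59514216 -4.08851335] 21.2833
wide [[305.85235144 172.62691403]] [[321.99007555 218.29201778]]
narrow [[364.54205891 201.18837066]] [[300.13766358 174.84609117]]
```

View pics/m5.png

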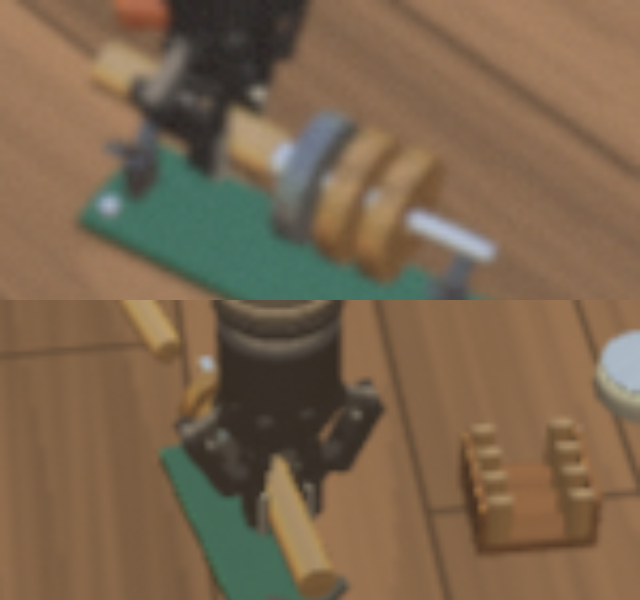

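Rack is empty and the loaded arbor is over the stand: tip at scene ≈(372,197), wheels between the vees, handle over the wide vee. I'll check the tip laterally, then lower with force stop.

```bash
python3 - <<'E'
from h import *
C=cal("scene"); t=cast(C,[(371.9,196.9)],.0965)[0]
st=np.array([.4515,.0505]); sd=np.pi/2+.2275; ud=np.array([np.cos(sd),np.sin(sd)]); left=np.array([-ud[1],ud[0]])
print("tip stand y",(t[:2]-st)@ud,"left",(t[:2]-st)@left)
assert abs((t[:2]-st)@left)<.006
c=np.load("pcmd.npy"); f0=env.get_state()["force"]
r=env.movel([c[0],c[1],.128],.06,stop_force=4); s=env.get_state(); print(r,s["tcp_pos"],s["force"]-f0,s["torque"])
if not r:
    r=env.movel([c[0],c[1],.1185],.012,stop_force=4); s=env.get_state(); print(r,s["tcp_pos"],s["force"]-f0,s["torque"],s["time"])
E
```

```text
tip stand y 0.10956094712206751 left -0.0003013307496535197
False [0.46406611 0.00828378 0.12752332] [-0.98400634 -0.65716121 -0.04125027] [-0.06605353 -0.04522229 -0.04564855]
True [0.46422576 0.00829475 0.11961835] [-0.95530467 -0.15807654 10.03803672] [-0.06035128 -0.08944145  0.19570432] 22.5667
```

```bash
python3 - <<'E'
from h import *
env.grip(.06); env.dwell(.3); s=env.get_state(); print(s["opening"],s["force"])
x=s["tcp_pos"]; env.movel([x[0],x[1],.20],.1); env.movel([x[0],x[1],.30],.2); env.reach([.56,-.18,.32],quat(np.pi/2)); env.dwell(.5)
C,p,_=snap("scene","c_fin"); Cw,pw,_=snap("wrist","w_fin"); print(env.get_state()["time"])
P=np.load("c_fin.npz")["P"]
cv2.imwrite("pics/m6.png",np.vstack([cv2.resize(p[150:240,280:400],(640,480))[:340],pw[:250]]))
# arbor from scene depth/colour
st=np.array([.4515,.0505]); sd=np.pi/2+.2275; ud=np.array([np.cos(sd),np.sin(sd)]); r=-np.array([-ud[1],ud[0]])
q=P[130:250,270:400].reshape(-1,3); q=q[np.isfinite(q[:,0])]; A=(q[:,:2]-st)@ud; B=(q[:,:2]-st)@r
for y in np.arange(-.13,.12,.01):
    k=(abs(A-y)<.005)&(abs(B)<.045)&(q[:,2]>.04)
    if k.sum(): i=q[k,2]; hi=np.percentile(i,95); print(round(y,2),k.sum(),"ztop",hi.round(4),"x@top",B[k][i>hi-.004].mean().round(4))
E
```

```text
0.06013846841005099 [-0.19535092  0.22495975  0.23830066]
26.375
-0.12 21 ztop 0.0774 x@top -0.0009
-0.11 33 ztop 0.0792 x@top 0.0011
-0.1 55 ztop 0.0784 x@top 0.0019
-0.09 38 ztop 0.0797 x@top 0.0021
-0.08 30 ztop 0.0797 x@top 0.0043
-0.07 27 ztop 0.0777 x@top 0.004
-0.06 36 ztop 0.0783 x@top 0.0033
-0.05 28 ztop 0.0799 x@top 0.0042
-0.04 34 ztop 0.079 x@top 0.0053
-0.03 31 ztop 0.0773 x@top 0.0045
-0.02 32 ztop 0.0803 x@top 0.0083
-0.01 31 ztop 0.0777 x@top 0.0059
-0.0 13 ztop 0.0962 x@top 0.0022
0.01 90 ztop 0.0982 x@top 0.0053
0.02 113 ztop 0.0963 x@top 0.0067
0.03 59 ztop 0.0983 x@top 0.0017
0.04 150 ztop 0.0969 x@top 0.0037
0.05 24 ztop 0.0984 x@top 0.0032
0.06 132 ztop 0.0981 x@top 0.0026
0.07 89 ztop 0.0937 x@top 0.0018
0.08 13 ztop 0.0709 x@top 0.0013
0.09 72 ztop 0.0767 x@top -0.0001
0.1 23 ztop 0.0718 x@top -0.0025
0.11 9 ztop 0.0715 x@top -0.0014
```

View pics/m6.png

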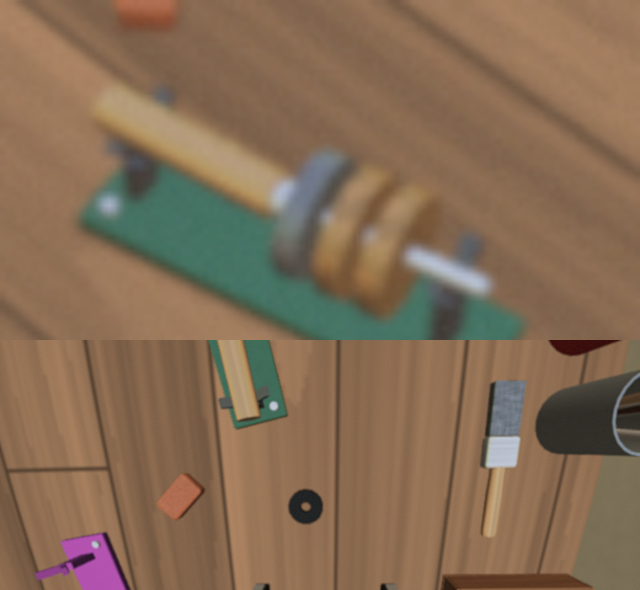

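Both vees hold the arbor with the wheels between them; axis height is about 65.5 mm. The handle's angle to the stand (about 0.06) is the one number near its limit, so I'll measure it once from above.

```bash
python3 - <<'E'
from h import *
env.reach([.47,-.10,.33],quat(np.pi/2+.2)); env.dwell(.4); C,p,_=snap("wrist","w_chk"); hsv=cv2.cvtColor(p,cv2.COLOR_BGR2HSV)
st=np.array([.4515,.0505]); sd=np.pi/2+.2275; ud=np.array([np.cos(sd),np.sin(sd)]); r=np.array([ud[1],-ud[0]])
P=np.load("w_chk.npz")["P"]
g=cv2.inRange(hsv,(65,80,40),(90,255,200)); hd=((hsv[...,0]>12)&(hsv[...,0]<26)&(hsv[...,2]>120)&(P[...,2]>.055)&(P[...,2]<.09)).astype(np.uint8)
A=(P[...,:2]-st)@ud; B=(P[...,:2]-st)@r; ok=(hd>0)&(abs(B)<.03)&(A>-.125)&(A<-.015)
L=[]
for y in np.arange(-.112,-.02,.004):
    k=ok&(abs(A-y)<.002)
    if k.sum()>5: 
        v,u=np.nonzero(k); Q=(cast(C,np.c_[u,v],.067)[:,:2]-st); L.append((np.median(Q@ud),(( Q@r).min()+(Q@r).max())/2,np.ptp(Q@r)))
L=np.array(L); k=np.polyfit(L[:,0],L[:,1],1); print(L.round(4).tolist()); print("handle slope vs assumed stand dir",k[0],"x at -.06",np.polyval(k,-.06))
# stand edges at z=.012
E=[]
for y in np.arange(-.11,.10,.01):
    kk=(g>0)&(abs(A-y)<.004)&(abs(P[...,2]-.012)<.006)
    if kk.sum()>5: E.append((y,np.percentile(B[kk],1),np.percentile(B[kk],99)))
E=np.array(E); print(E.round(4).tolist()); print("edge slopes",np.polyfit(E[:,0],E[:,1],1),np.polyfit(E[:,0],E[:,2],1))
v,u=np.nonzero(ok); print("ends",A[ok].min(),A[ok].max(), env.get_state()["time"])
E
```

```text
[[-0.1131, -0.0018, 0.0247], [-0.1088, -0.0018, 0.0246], [-0.1049, -0.0011, 0.0257], [-0.1006, -0.0005, 0.0244], [-0.0964, -0.0004, 0.0243], [-0.0925, -0.0003, 0.0242], [-0.0884, -0.0003, 0.0242], [-0.0841, -0.0002, 0.0241], [-0.0802, -0.0001, 0.024], [-0.076, -0.0001, 0.0239], [-0.0719, 0.0005, 0.025], [-0.0679, 0.0006, 0.0249], [-0.0639, 0.0007, 0.0248], [-0.0597, 0.0007, 0.0247], [-0.0555, 0.0008, 0.0246], [-0.0513, 0.0009, 0.0245], [-0.0472, 0.002, 0.0244], [-0.0432, 0.0021, 0.0244], [-0.0391, 0.0022, 0.0243], [-0.035, 0.0022, 0.0242], [-0.0308, 0.0023, 0.0241], [-0.0267, 0.0023, 0.024], [-0.0227, 0.0024, 0.024]]
handle slope vs assumed stand dir 0.04638688019335886 x at -.06 0.0009331672381977375
[[-0.11, -0.0335, 0.0316], [-0.1, -0.0339, 0.0305], [-0.09, -0.0335, 0.0309], [-0.08, -0.0331, 0.0322], [-0.07, -0.034, 0.0321], [-0.06, -0.0336, 0.0321], [-0.05, -0.0332, 0.032], [-0.04, -0.034, 0.032], [-0.03, -0.0336, 0.0319], [-0.02, -0.0344, 0.0318], [-0.01, -0.0339, 0.0318], [-0.0, -0.0347, 0.0318], [0.01, -0.0343, 0.0318]]
edge slopes [-0.00762034 -0.03420674] [0.00507041 0.03199028]
ends -0.12233594777796002 -0.015178037547769727 27.375
```

```bash
python3 -c "
from h import *
job.job_done(); print(env.get_state()['time'])"
```

```text
the job is handed in; nothing more can be done
the job is handed in; nothing more can be done
```

The arbor is in the green stand with all three wheels on its shaft, and the job is handed in. The last clock reading was about 27 s of the 72 s allowed, and no verdict was reported.

- **Cocked shaft:** it leaned about 0.09 rad to the left of the handle. I turned the handle to compensate, so the shaft itself lined up with the bores.
- **Threading:** the shaft went through all three wheels with the wrist force changing by at most about 1.5 N between checks.
- **Lift and lowering:** all three wheels came out together. I lowered the arbor with a force stop, which ended at about 10 N when it touched the stand, then opened the fingers and backed off.

Last checks against the limits:

| Check | Measured | Limit |
|---|---|---|
| Handle angle to the stand | about 0.046 rad | 0.08 rad |
| Origin sideways | about 1–3 mm off | 8 mm |
| Origin lengthwise | about 2 mm off | 12 mm |
| Axis height | about 65.5 mm | 60–70 mm |
| Wheels along the stand | roughly y = 0 to 0.07 m, between the vees | centres −0.01 to 0.085 m |

- **Disagreements:** the scene camera's coarser depth put the handle angle at about 0.06 rad; I trusted the close wrist view's 0.046. Two wrist measurements of the shaft's sideways offset also differed by about 1 mm, so I split the error across the three bores.
- **Bystanders:** they looked undisturbed in the views I took, but I did not measure their positions.

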